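# Snap the shield cover back onto the repaired board

### The arm

A 6-joint arm with a two-finger parallel gripper is mounted at the origin on the work surface. World frame = base frame: x ahead of the robot, y to its left, z up, the work surface at z = 0. Lengths are in m, angles in rad, forces in N, time in s.
With the tool pointing down it reaches from about 0.325 to 0.875 m from the base axis. Payload 4.4 kg.
Tool frame: the origin (TCP) lies midway between the tips of the shut fingers; the grasp point (between the pads) lies 19 mm behind it (env.hold_point_z is the distance from the TCP to the grasp point, in m); z points along the fingers, y is the direction in which the jaws open and shut (so a half turn about z gives the same grasp; the last joint's range is limited). The gripper opens to 85 mm and grips with 20 to 120 N. Pads are 22 mm wide; open, the fingers measure 114 mm over their backs; the gripper's body (76 mm by 85 mm) begins 54 mm behind the grasp point. The pads swing forward as they close: fully open they stand 13 mm farther back than shut.
Start: joints at [-1.478, 0.207, 1.542, -0, 1.393, -0.15], TCP at [0.138, -0.558, 0.231] pointing down, gripper open.
Joint ranges: [-2.73, 2.73], [-0.86, 2.22], [0.23, 2.46], [-1.11, 4.25], [0.08, 2.63], [-2.82, 2.82]. Speed limits (rad/s): [2.79, 2.79, 3.14, 3.14, 3.14, 3.14].

### API

Orientations are given as a rotation vector (axis times angle).
In Python, from bench import telemetry, cams, hand_in, env gives the robot as it stands.
- The arm moves only by the tool arm_command, never from a script. Its argument "deltas" is a list of rows, each an object with "turn": the turn, a rotation vector about the tool's x, y, z in degrees, a list of three; "slide": the shift along the tool's x, y, z in cm, a list of three; "hand": the opening in per cent of the stroke, from 0 (shut) to 100 (fully open). In form: [{"turn": [ax, ay, az], "slide": [x, y, z], "hand": hand}, ...]. A call has 1 to 5 rows; each row shifts and turns the commanded pose from where the row before left it, along the tool's axes as they then stand; what a row does not reach is not made up. A row lasts 1/8 s, in which the tool goes at most 62.5 mm and 10.7 degrees, less where a joint would pass 70% of its speed; a pose out of reach is approached as far as the arm can. A call with a gripper value outside its range is refused whole. The fingers move at their own pace and stop on an object; the grip force is fixed at half the most. Time passes only in rows, so rows that do not move let the fingers close. It gives the time, the measured TCP pose, the force and the opening at its end, in the units of the state.
- telemetry.read_state(): the state, without advancing time (a new reading comes with each control period).
- cams.read_camera(name): name is "scene" or "side" or "wrist"; returns a dict with "img" (480x640x3 uint8, red, green, blue), "range_z" (480x640 float32, m along the optical axis (not along the pixel's ray), 0 where there is no reading), "vertical_fov" (degrees; the focal length in pixels is half the picture's height over the tangent of half this angle, whatever the lens; pixels are square), "cx", "cy" (the principal point, pixels), "position" and "orientation" of the camera in the world; the wrist camera has in their place "hand_eye" (4x4, takes a point from camera to tool coordinates, whose origin is the TCP and whose axes are the flange's). Camera axes: x right, y down, z forward; pixel columns grow to the right and rows downward; lengths in m; the calibration is good to about 2 mm. A picture is of the moment at which its call begins: read the wrist's pose just before it.
- hand_in(): hands the job in, once; it reports no verdict.
The state is a dict: "time": time; "q": joint angles; "joint_vel": joint speeds; "tau": joint torques, N m; "position": TCP position; "eef_rot": TCP orientation; "force": force on the tool from outside, world axes, zero at the start; "torque": the same for the moment, N m; "finger_gap": opening from 0.0 (shut) to 1.0 (fully open).
Only numpy, scipy, OpenCV 4.12 (cv2) and the standard library are available. Lean on these libraries where they do the work, as an engineer would, in place of code of your own. Each camera call takes 0.05 s, during which the arm holds its last target.

### The job

Pull the long metal cover straight up off the parking rail, where sprung catches hold it, and press it down over the raised shield frame on the circuit board until it snaps and sits fully down all round. Leave the two short covers and everything else on the bench where they are. Do not let go: finish while your fingers are still pressing the cover firmly down onto its frame.

Things in the scene. Friction and masses are not known exactly. Their poses are not given: they have to be found in the camera images.
- long_cover_mid (a point): Steel cover, an inverted-U channel open at both ends: 50 mm wide (x), 70 mm long (y), 25 mm high, the only long one of three. A grey grip rib stands on its flat top. This point: its centre, half-way up, 27.5 mm above its lower edges, 2.5 mm above the flat top; z up, y along the rib. The same when turned by half a turn. About 0.09 kg.
- long_cover_rib (a point): Middle of the long cover's grip rib, a grey plastic block 12 mm thick (x), 46 mm long (y), 30 mm high, from 25 to 55 mm above the cover's lower edges; this point is 40 mm above them. The rail's catches hold beads inside the lower edges: the cover comes off straight up with 4 to 14 N over the first 6 mm, and is clear of the rail's bar after 25 mm.
- short_cover_a_mid (a point): Short cover, like the long one but 44 mm long, its rib 38 mm long; parked on the same rail and not wanted. This point: its centre, 27.5 mm above its lower edges. Must not be shifted by more than 20 mm.
- short_cover_b_mid (a point): A second short cover just like short_cover_a. Must not be shifted by more than 20 mm.
- rail: Parking rail, fixed: steel base 72 x 270 x 12 mm, on it a dark steel bar 37 mm wide, 20 mm high, 256 mm long (y). Origin: under its centre, on the bench. The three covers straddle the bar in a row, 85 mm apart (at y = -85, 0, +85 mm, in any order), ribs along the rail's y, lower edges on the base 12 mm above the bench.
- board: Green circuit board, fixed, 160 mm (x) by 200 mm (y), its upper face 13 mm above the bench. Origin: under its centre, on the bench. The shield frame stands on it, 35 mm towards its +y.
- seat: Steel flange, 64 mm (x) by 88 mm (y), of the fixed shield frame on the board. Origin: centre of its upper face, 17 mm above the bench; z up, y along the frame. Home: the long cover's lower edges rest on this flange, its centre 27.5 mm above this origin, its rib along y, either way round. Low rounded end stops, 9 mm high, leave 1.8 mm at each end of the cover.
- frame_top (a point): Middle of the top of the shield frame's raised steel bar, 20 mm above the flange: 37 mm wide (x), 60 mm long (y), shoulders rounded 5 mm. It goes inside the cover with about 1 mm play to each side. Sprung rollers in its long sides: pressed down, the cover meets them 9 mm above home, resists with 6 to 18 N, at 5 mm the force suddenly drops and it snaps home.
- heatsink: Small loose finned heat sink, 26 x 26 x 16 mm, lying on the circuit board; origin under its centre. Must not be shifted by more than 30 mm.
- flux_pot: Small black open pot, 38 mm across, 32 mm high, on the mat; origin under its centre. Must not be shifted by more than 30 mm.
- reel: Reel of solder standing flat, 54 mm across, 36 mm high; origin under its centre. Must not be shifted by more than 30 mm.
- bottle: Small white bottle, 44 mm across, 100 mm high; origin under its centre. Must not be shifted by more than 30 mm.
- screwdriver: Screwdriver lying on the bench, 170 mm long; origin near its middle. Must not be shifted by more than 30 mm.
- meter: Grey hand-held meter lying flat, 150 x 76 x 36 mm; origin under its centre. Must not be shifted by more than 30 mm.
There are look-alikes about, which are no part of the job. What is shaped like the part that bears long_cover_mid but green or purple is not meant.

How it is judged:
By the outcome, as a careful person would: the job done as asked, in the order asked, and still so for the second after the job is handed in, while the arm keeps its last pose, push and grip.
It also fails if it takes over 48 s, if anything falls off the work surface, if the arm or the gripper's body presses on something with over 40 N, if the wrist force passes 120 N, or if a joint passes its speed limit or range.

## Working session

There is one attempt and no reset: what is moved stays moved. The work goes in short steps, Python scripts to look and compute and a tool call to move; the robot and the scene stay as the last step left them, time stands still between calls to the robot, and variables do not carry over. Pictures are saved under pics/ and viewed, and the job is handed in when it is done.

Besides the shell and the picture viewer there is one more tool, called after "Call:" as name(argument=value, ...), one argument or row to a line, values as JSON. arm_command: Moves the arm, as the interface text tells. Its arguments: {"type":"object","properties":{"deltas":{"type":"array"}},"required":["deltas"]}

```bash
ls; mkdir -p pics; cat > h.py <<'E'
import numpy as np, cv2
from scipy.spatial.transform import Rotation as R
from bench import telemetry, cams, env
def shot(n,name):
    s=telemetry.read_state(); c=cams.read_camera(n)
    cv2.imwrite(f'pics/{name}.png',c['img'][:,:,::-1]); 
    f=c['img'].shape[0]/2/np.tan(np.radians(c['vertical_fov'])/2)
    if 'hand_eye' in c:
        T=np.eye(4);T[:3,:3]=R.from_rotvec(s['eef_rot']).as_matrix();T[:3,3]=s['position']
        M=T@np.array(c['hand_eye'])
    else:
        o=np.array(c['orientation']);M=np.eye(4)
        M[:3,:3]=o if o.shape==(3,3) else R.from_rotvec(o).as_matrix() if o.size==3 else R.from_quat(o).as_matrix()
        M[:3,3]=c['position']
    np.savez(f'pics/{name}.npz',img=c['img'],d=c['range_z'],f=f,cx=c['cx'],cy=c['cy'],M=M)
def load(n): return dict(np.load(f'pics/{n}.npz'))
def cloud(k):
    h,w=k['d'].shape;u,v=np.meshgrid(np.arange(w),np.arange(h));d=k['d']
    P=np.stack([(u-k['cx'])/k['f']*d,(v-k['cy'])/k['f']*d,d],-1)@k['M'][:3,:3].T+k['M'][:3,3]
    P[d==0]=np.nan
    return P
def ray(k,u,v,z):
    r=k['M'][:3,:3]@np.array([(u-k['cx'])/k['f'],(v-k['cy'])/k['f'],1]);p=k['M'][:3,3]
    return p+r*(z-p[2])/r[2]
def proj(k,P):
    q=k['M'][:3,:3].T@(np.array(P)-k['M'][:3,3]);return k['f']*q[0]/q[2]+k['cx'],k['f']*q[1]/q[2]+k['cy']
E
python3 - <<'E'
from h import *
print(telemetry.read_state())
for n in('scene','side','wrist'):
    shot(n,n+'0');k=load(n+'0');print(n,k['f'],k['cx'],k['cy'],k['M'],(k['d']>0).mean())
c=cams.read_camera('scene');print(c['orientation'],env.hold_point_z)
E
```

```text
pics
{'time': 0.0, 'q': array([-1.47852231e+00,  2.07440928e-01,  1.54300458e+00,  2.08176852e-06,
        1.39352243e+00, -1.50507427e-01]), 'joint_vel': array([ 3.58736760e-04,  6.85183582e-04,  2.54278836e-04, -3.56547536e-05,
        1.32566194e-03, -3.42534386e-04]), 'tau': array([ 1.21878384e-03, -3.83022165e+01, -2.91599965e+01,  2.13642795e-05,
        1.03609447e-02,  2.28961852e-05]), 'position': array([ 0.13814404, -0.55734707,  0.2300899 ]), 'eef_rot': array([-3.11611759e+00, -3.80136209e-01, -1.11753942e-04]), 'force': array([ 0.17428017, -0.71944949,  0.26557699]), 'torque': array([ 0.03894052, -0.04269145, -0.00796986]), 'finger_gap': 1.0019655979552184}
scene 599.500526858981 318.5138474576176 230.24783797544723 [[ 0.89075224  0.35177373 -0.28777714  1.10785757]
 [ 0.45436035 -0.70432163  0.54542433 -0.93018289]
 [-0.01082171 -0.61659247 -0.78720811  1.39573597]
 [ 0.          0.          0.          1.        ]] 0.9961002604166667
side 619.5236971709003 323.0405405255874 245.72708195865147 [[-9.51100128e-01 -2.10855198e-01  2.25718036e-01  2.63230465e-01]
 [-3.08882166e-01  6.47849354e-01 -6.96335423e-01  1.10874092e+00]
 [ 5.94660144e-04 -7.32004986e-01 -6.81299014e-01  1.16374881e+00]
 [ 0.00000000e+00  0.00000000e+00  0.00000000e+00  1.00000000e+00]] 0.9961458333333333
wrist 394.07896318928783 320.74788313076505 234.87841230022298 [[ 0.2407272  -0.92384019 -0.29760664  0.21426545]
 [-0.9705912  -0.22969007 -0.07207766 -0.53939039]
 [-0.00176905  0.30620544 -0.95196381  0.37242574]
 [ 0.          0.          0.          1.        ]] 0.9958821614583333
[-2.42174152 -0.57719859  0.21379921] 0.0187
```

View pics/scene0.png

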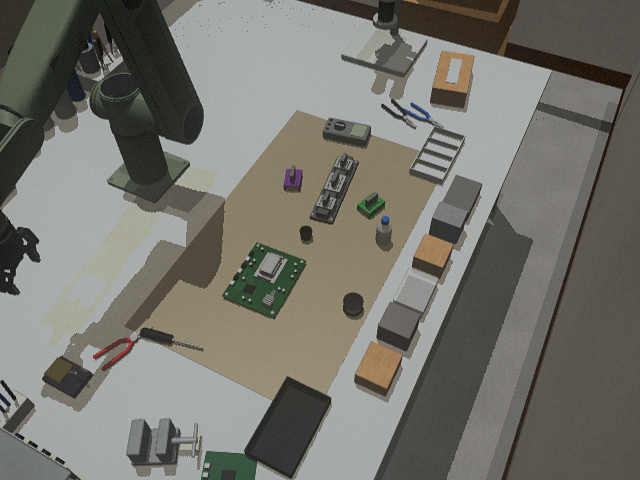

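View pics/side0.png

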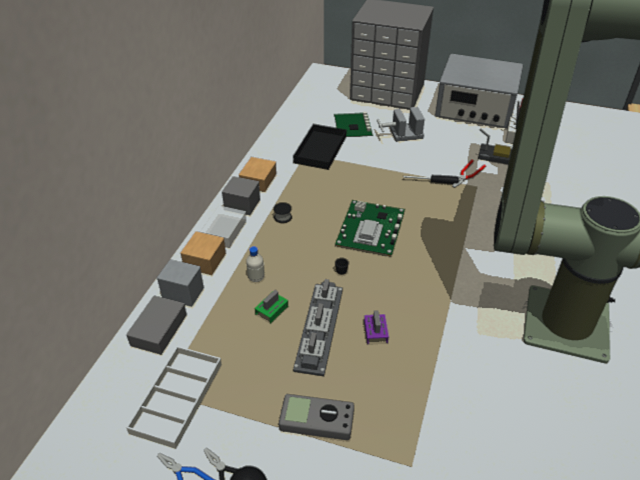

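View pics/wrist0.png

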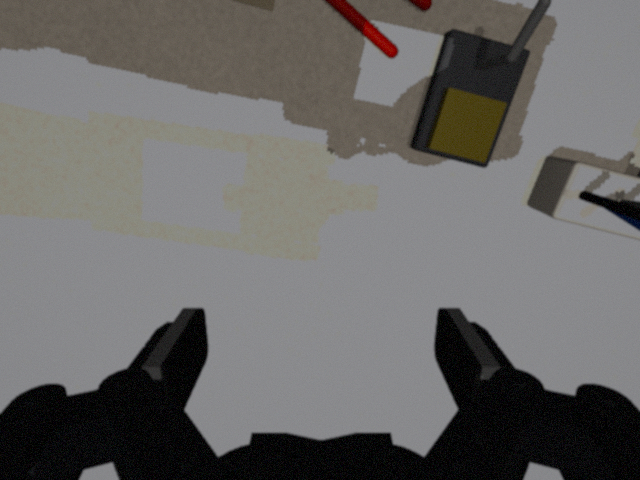

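```bash
python3 - <<'E'
from h import *
a=load('scene0')['img'][140:230,270:410];b=load('side0')['img'][270:380,270:410]
a=cv2.resize(a,None,fx=4.5,fy=4.5,interpolation=3);b=cv2.resize(b,None,fx=4.5,fy=4.5,interpolation=3)
cv2.imwrite('pics/c1.png',a[:,:,::-1]);cv2.imwrite('pics/c2.png',b[:,:,::-1])
for n,px in(('scene0',[(346,162),(338,182),(325,203),(270,263),(306,233)]),('side0',[(325,292),(319,318),(312,348),(369,231),(342,266)])):
    k=load(n);P=cloud(k)
    for u,v in px: print(n,u,v,P[v,u])
E
```

```text
scene0 346 162 [0.56498136 0.29265642 0.03844907]
scene0 338 182 [0.57987971 0.20411746 0.03883339]
scene0 325 203 [0.5892982  0.09652625 0.05706028]
scene0 270 263 [ 0.54307654 -0.15063399  0.03615352]
scene0 306 233 [0.57120386 0.00787713 0.00492974]
side0 325 292 [0.57366413 0.13537907 0.05981872]
side0 319 318 [0.56015438 0.22258862 0.06569941]
side0 312 348 [0.54947976 0.3046584  0.05908035]
side0 369 231 [ 0.5345244  -0.13557808  0.03934165]
side0 342 266 [0.56755047 0.01057814 0.03246719]
```

View pics/c1.png

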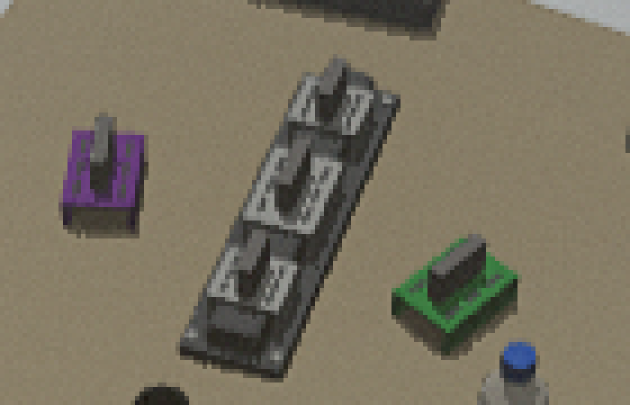

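View pics/c2.png

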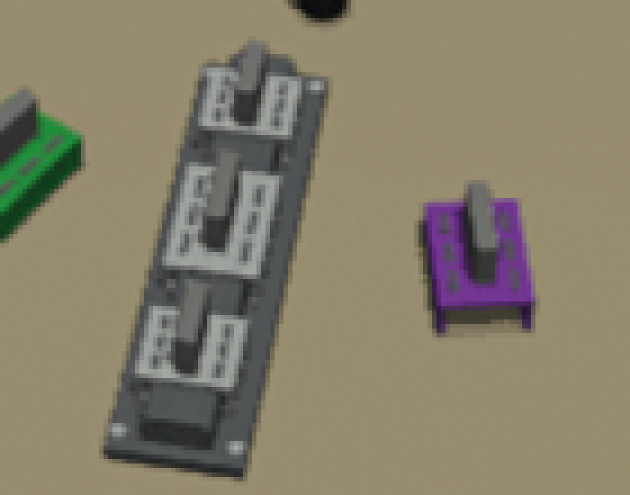

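The three steel covers are in the scene image at (346,162), (338,182) and (325,203). The look-alikes are purple (293,180) and green (371,204). The crops show the middle one, scene (338,182) and side (319,318), is visibly longer, so that is the one I want. Next I'll measure it.

```bash
python3 - <<'E'
from h import *
def show(lbl,pts):
    r=cv2.minAreaRect((pts[:,:2]*1000).astype(np.float32));print(lbl,len(pts),'c',np.round(r[0],1),'size',np.round(r[1],1),'ang',round(r[2],1),'med',np.round(np.median(pts,0)*1000,1))
for n in('scene0','side0'):
    P=cloud(load(n));X,Y,Z=P[...,0],P[...,1],P[...,2]
    reg=(X>.45)&(X<.68)&(Y>.05)&(Y<.36)
    for nm,lo,hi in(('rib',.055,.08),('cover',.034,.043),('base',.008,.016)):
        m=(reg&(Z>lo)&(Z<hi)).astype(np.uint8)
        N,L,S,C=cv2.connectedComponentsWithStats(m)
        for i in range(1,N):
            if S[i,4]>12: show(f'{n} {nm} px {C[i].round()}',P[L==i])
    reg=(X>.4)&(X<.66)&(Y>-.3)&(Y<-.02)
    for nm,lo,hi in(('board',.010,.0155),('ftop',.033,.045),('any',.025,.07)):
        m=(reg&(Z>lo)&(Z<hi)).astype(np.uint8)
        N,L,S,C=cv2.connectedComponentsWithStats(m)
        for i in range(1,N):
            if S[i,4]>12: show(f'{n} {nm} px {C[i].round()}',P[L==i])
E
```

```text
scene0 rib px [343. 158.] 46 c [558.8 283.8] size [14.1 43.7] ang 10.3 med [559.8 280.2  63.9]
scene0 rib px [335. 177.] 60 c [570.6 200.6] size [13.4 50.3] ang 7.8 med [571.9 198.   64.4]
scene0 rib px [326. 197.] 56 c [582.  115.8] size [13.3 44.3] ang 7.9 med [583.4 113.8  64.3]
scene0 cover px [344. 164.] 97 c [558.7 286.5] size [50.9 58.7] ang 9.5 med [566.3 280.3  37.4]
scene0 cover px [330. 176.] 24 c [548.7 214.1] size [10.4 41. ] ang 6.0 med [547.5 215.7  36.9]
scene0 cover px [336. 184.] 127 c [570.5 205. ] size [50.2 89.6] ang 7.9 med [580.  186.9  37.2]
scene0 cover px [326. 203.] 109 c [582.1 118.1] size [50.  56.6] ang 7.9 med [588.3 112.1  37.3]
scene0 base px [354. 166.] 50 c [585.6 310.7] size [18. 69.] ang 14.0 med [585.2 313.7  11.7]
scene0 base px [331. 171.] 17 c [533.2 255.4] size [11.2 33.9] ang 3.5 med [529.6 260.3  13. ]
scene0 base px [333. 204.] 267 c [575.4 168.1] size [ 73.2 207.6] ang 7.9 med [600.3 123.4  11.9]
scene0 base px [322. 191.] 22 c [542.4 172.2] size [ 7.4 61.6] ang 7.5 med [541.5 172.7  11.7]
scene0 board px [263. 283.] 1545 c [ 545.2 -187.2
[... 1032 characters left out ...]
board px [357. 225.] 461 c [ 579.3 -186.7] size [210.2  89.1] ang 82.1 med [ 582.4 -181.8   13.6]
side0 board px [388. 209.] 25 c [ 514.2 -274. ] size [20.3 37.8] ang 12.9 med [ 512.1 -273.4   14.2]
side0 board px [386. 233.] 328 c [ 489.1 -186. ] size [203.6  71.8] ang 83.3 med [ 493.5 -165.2   13.6]
side0 board px [396. 239.] 15 c [ 461.1 -158.8] size [ 5.7 44.4] ang 1.3 med [ 461.8 -154.2   13.5]
side0 ftop px [369. 228.] 209 c [ 538.4 -152. ] size [38.1 67.9] ang 0.8 med [ 538.4 -147.9   38.6]
side0 any px [361. 204.] 64 c [ 589.9 -250.7] size [34.8 27.9] ang 88.1 med [ 588.1 -248.7   31.5]
side0 any px [369. 230.] 293 c [ 539.2 -148.6] size [43.5 88. ] ang 3.2 med [ 537.6 -143.    36.8]
```

Call:
arm_command(
  deltas=[
    {"turn": [0,0,-10],"slide": [0,0,0],"hand": 100},
    {"turn": [0,0,-10],"slide": [0,0,0],"hand": 100},
    {"turn": [0,0,-10],"slide": [0,0,0],"hand": 100},
    {"turn": [0,0,-10],"slide": [0,0,0],"hand": 100},
    {"turn": [0,0,-10],"slide": [0,0,0],"hand": 100},
  ],
)

```text
time: 0.82
position: [0.1382, -0.5579, 0.231]
eef_rot: [-2.66, -1.67, -0.0]
force: [0.2, 0.4, -0.3]
finger_gap: 1.002
```

Call:
arm_command(
  deltas=[
    {"turn": [0,0,-10],"slide": [0,0,0],"hand": 100},
    {"turn": [0,0,-10],"slide": [0,0,0],"hand": 100},
    {"turn": [0,0,-8],"slide": [0,0,0],"hand": 100},
    {"turn": [0,0,0],"slide": [2,2,0.2],"hand": 100},
    {"turn": [0,0,0],"slide": [3.7,4.0,0.2],"hand": 100},
  ],
)

```text
time: 1.45
position: [0.1959, -0.4995, 0.227]
eef_rot: [2.188, 2.255, -0.0]
force: [0.9, 0.1, -0.4]
finger_gap: 1.001
```

```bash
python3 -c "
from h import *
s=telemetry.read_state();print(s['time'],s['position'],s['q']);print(R.from_rotvec(s['eef_rot']).as_matrix())"
```

```text
1.45 [ 0.19589743 -0.49949822  0.22697298] [-1.35833737e+00  1.28547285e-01  1.64117366e+00 -1.08287826e-04
  1.37157185e+00 -1.38844581e+00]
[[-3.01253028e-02  9.99546129e-01 -4.05305147e-05]
 [ 9.99546081e-01  3.01252886e-02 -3.15495612e-04]
 [-3.14131425e-04 -5.00165180e-05 -9.99999949e-01]]
```

Call:
arm_command(
  deltas=[
    {"turn": [0,0,0],"slide": [4.2,4.4,0.3],"hand": 100},
    {"turn": [0,0,0],"slide": [4.2,4.4,0.3],"hand": 100},
    {"turn": [0,0,0],"slide": [4.2,4.4,0.3],"hand": 100},
    {"turn": [0,0,0],"slide": [4.2,4.4,0.3],"hand": 100},
    {"turn": [0,0,0],"slide": [4.2,4.4,0.3],"hand": 100},
  ],
)

```text
time: 2.08
position: [0.4103, -0.2804, 0.2123]
eef_rot: [2.184, 2.258, -0.0]
force: [0.3, -0.1, 0.7]
finger_gap: 1.005
```

Call:
arm_command(
  deltas=[
    {"turn": [0,0,0],"slide": [4.2,4.4,0.3],"hand": 100},
    {"turn": [0,0,0],"slide": [4.2,4.4,0.3],"hand": 100},
    {"turn": [0,0,0],"slide": [4.2,4.4,0.3],"hand": 100},
    {"turn": [0,0,0],"slide": [0,0,0],"hand": 100},
    {"turn": [0,0,0],"slide": [0,0,0],"hand": 100},
  ],
)

```text
time: 2.7
position: [0.5364, -0.1516, 0.2028]
eef_rot: [-2.183, -2.259, 0.002]
force: [-0.0, -0.3, -0.2]
finger_gap: 0.997
```

```bash
python3 -c "
from h import *
s=telemetry.read_state();print(s['time'],s['position'],s['q'],R.from_rotvec(s['eef_rot']).as_matrix())
shot('wrist','wf')"
```

```text
2.7 [ 0.5364318  -0.15156585  0.20283767] [-4.30234148e-01  1.95150058e-01  1.61579083e+00 -7.05023977e-04
  1.33176451e+00 -4.64293754e-01] [[-3.42203019e-02  9.99413472e-01 -1.29698540e-03]
 [ 9.99414307e-01  3.42201249e-02 -1.58468614e-04]
 [-1.13992665e-04 -1.30164861e-03 -9.99999146e-01]]
```

View pics/wf.png

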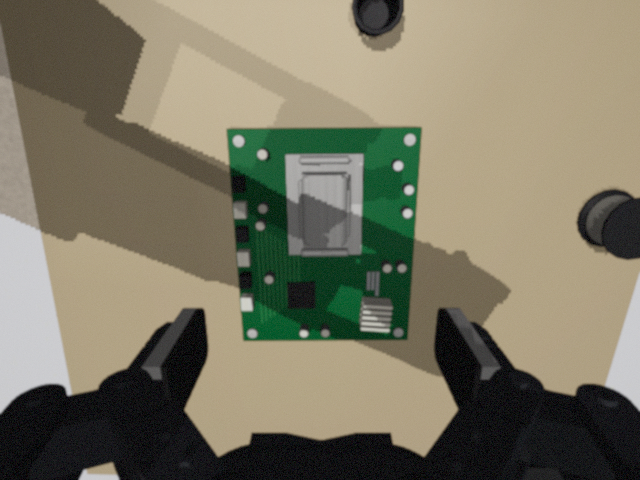

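The wrist view shows the shield frame centred near (325,206), with flange corners around (286,154), (363,154), (361,255) and (288,255). The end stops are at the top and bottom.

```bash
cat >> h.py <<'E'
def rect(lbl,pts):
    r=cv2.minAreaRect((pts[:,:2]*1000).astype(np.float32));print(lbl,len(pts),'c',np.round(r[0],1),'size',np.round(r[1],1),'ang',round(r[2],1),'med',np.round(np.median(pts,0)*1000,1))
E
python3 - <<'E'
from h import *
k=load('wf');P=cloud(k);Z=P[...,2];img=k['img'].astype(int)
reg=np.zeros(Z.shape,bool);reg[140:270,270:380]=1
for nm,lo,hi in(('top',.032,.045),('flange',.0145,.031)):
    m=(reg&(Z>lo)&(Z<hi)).astype(np.uint8);N,L,S,C=cv2.connectedComponentsWithStats(m)
    for i in range(1,N):
        if S[i,4]>40: rect(nm+str(C[i].round()),P[L==i])
# colour: flange non-green vs board
hsv=cv2.cvtColor(k['img'],cv2.COLOR_RGB2HSV)
m=((hsv[...,1]<60)&reg).astype(np.uint8);m=cv2.morphologyEx(m,cv2.MORPH_OPEN,np.ones((5,5)));m=cv2.morphologyEx(m,cv2.MORPH_CLOSE,np.ones((7,7)))
N,L,S,C=cv2.connectedComponentsWithStats(m);i=1+np.argmax(S[1:,4]);print(S[i],C[i])
ys,xs=np.nonzero(L==i);pts=np.array([ray(k,x,y,.017) for x,y in zip(xs,ys)]);rect('flangecol@17',pts)
# green board
m=((hsv[...,0]>45)&(hsv[...,0]<85)&(hsv[...,1]>100)).astype(np.uint8);m=cv2.morphologyEx(m,cv2.MORPH_CLOSE,np.ones((5,5)));
N,L,S,C=cv2.connectedComponentsWithStats(m);i=1+np.argmax(S[1:,4])
ys,xs=np.nonzero(L==i);pts=np.array([ray(k,x,y,.013) for x,y in zip(xs,ys)]);rect('board@13',pts)
cv2.imwrite('pics/wfc.png',cv2.resize(k['img'][140:270,260:390],None,fx=4.5,fy=4.5,interpolation=2)[:,:,::-1])
E
```

```text
top[324. 209.] 3223 c [ 538.8 -153. ] size [36.8 60.2] ang 2.2 med [ 538.8 -151.4   36.3]
flange[324. 199.] 4296 c [ 538.9 -153. ] size [64.2 88.2] ang 2.4 med [ 538.2 -142.1   17. ]
[ 285  153   79  104 7863] [324.18110136 203.50833015]
flangecol@17 7863 c [ 538.9 -153.9] size [65.4 90.4] ang 2.2 med [ 539.  -150.8   17. ]
board@13 24398 c [ 540.6 -188.1] size [157.9 197.3] ang 2.4 med [ 542.6 -184.8   13. ]
```

View pics/wfc.png

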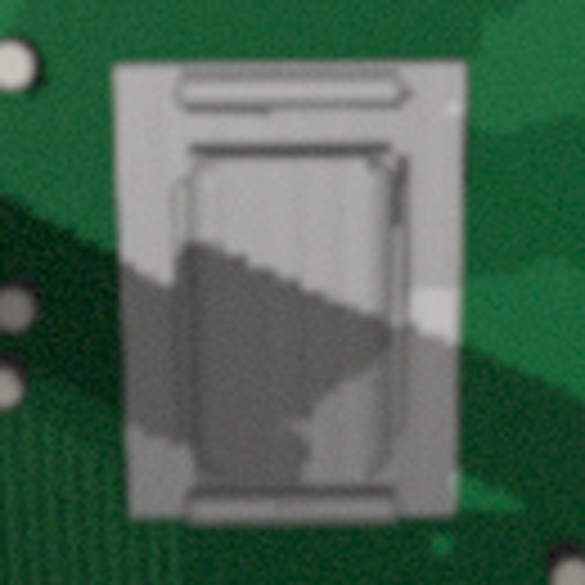

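Call:
arm_command(
  deltas=[
    {"turn": [0,0,0],"slide": [5.9,0.7,0],"hand": 100},
    {"turn": [0,0,0],"slide": [5.9,0.7,0],"hand": 100},
    {"turn": [0,0,0],"slide": [5.9,0.7,0],"hand": 100},
    {"turn": [0,0,0],"slide": [5.9,0.7,0],"hand": 100},
    {"turn": [0,0,0],"slide": [5.9,0.7,0],"hand": 100},
  ],
)

```text
time: 3.38
position: [0.5621, 0.144, 0.2037]
eef_rot: [2.187, 2.254, 0.0]
force: [1.3, -0.4, -0.2]
finger_gap: 1.002
```

Call:
arm_command(
  deltas=[
    {"turn": [0,0,0],"slide": [5.9,0.7,0],"hand": 100},
    {"turn": [0,0,-6],"slide": [0,0,0],"hand": 100},
    {"turn": [0,0,0],"slide": [0,0,0],"hand": 100},
    {"turn": [0,0,0],"slide": [0,0,0],"hand": 100},
  ],
)

```text
time: 3.88
position: [0.5672, 0.2018, 0.2034]
eef_rot: [2.068, 2.365, -0.0]
force: [-0.5, 0.2, 0.4]
finger_gap: 1.0
```

```bash
python3 - <<'E'
from h import *
s=telemetry.read_state();print(s['time'],s['position'],s['q'],R.from_rotvec(s['eef_rot']).as_matrix())
shot('wrist','wr')
k=load('wr');P=cloud(k);X,Y,Z=P[...,0],P[...,1],P[...,2]
reg=(X>.46)&(X<.66)&(Y>.06)&(Y<.35)
for nm,lo,hi in(('rib',.055,.08),('cover',.0345,.045),('base',.008,.016)):
    m=(reg&(Z>lo)&(Z<hi)).astype(np.uint8);N,L,S,C=cv2.connectedComponentsWithStats(m)
    for i in range(1,N):
        if S[i,4]>60: rect(nm+str(C[i].round()),P[L==i])
E
```

```text
3.875 [0.56723166 0.20180777 0.20336873] [ 1.98252616e-01  2.86162615e-01  1.50242681e+00 -2.11125049e-04
  1.35310166e+00  6.42689299e-02] [[-1.33628381e-01  9.91031509e-01 -5.58938741e-05]
 [ 9.91031488e-01  1.33628365e-01 -2.21489202e-04]
 [-2.12033772e-04 -8.49898327e-05 -9.99999974e-01]]
rib[318.  98.] 1016 c [553.6 284.7] size [11.4 37.1] ang 7.9 med [553.8 285.4  66.4]
rib[318. 218.] 989 c [565.4 200.9] size [11.3 46.1] ang 7.7 med [565.2 202.5  66.4]
rib[319. 319.] 704 c [577.1 116.8] size [11.5 38.9] ang 7.7 med [576.7 120.1  66.3]
cover[318.  99.] 3200 c [554.  284.5] size [50.1 43.7] ang 7.7 med [557.5 285.1  36.6]
cover[319. 206.] 4213 c [565.5 200.5] size [50.1 70.7] ang 7.9 med [563.  204.9  36.6]
cover[319. 303.] 2096 c [576.9 116.3] size [50.  45.2] ang 7.7 med [573.8 118.9  36.7]
base[319. 167.] 8395 c [565.5 200.7] size [ 72.2 268.7] ang 7.8 med [560.2 240.2  11.5]
base[200. 234.] 98 c [464.6 158.9] size [ 1.3 25.5] ang 22.0 med [464.8 159.1  12.1]
```

View pics/wr.png

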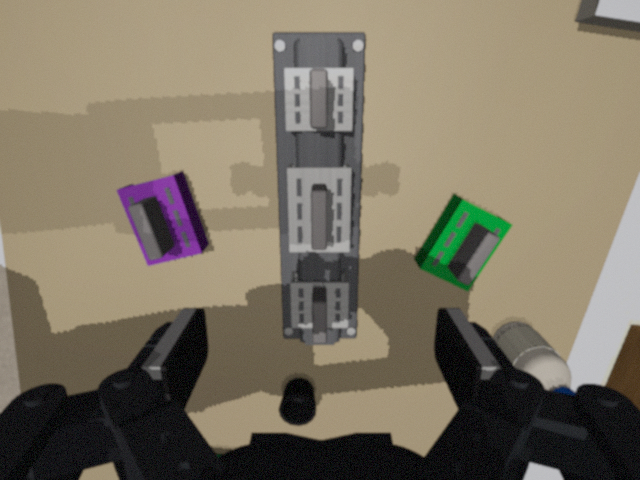

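The wrist view confirms the middle cover, at (319,210), is 70.7 × 50.1 mm, while its neighbours are 44 and 45 mm long. The purple and green ones are loose look-alikes. Before descending I'll check the wrist camera's lateral bias against the fingers themselves.

```bash
python3 - <<'E'
from h import *
c=cams.read_camera('wrist');H=np.array(c['hand_eye']);print(H.round(4))
k=load('wr');d=k['d'];h,w=d.shape;u,v=np.meshgrid(np.arange(w),np.arange(h))
P=np.stack([(u-k['cx'])/k['f']*d,(v-k['cy'])/k['f']*d,d],-1)@H[:3,:3].T+H[:3,3]
m=(P[...,2]>-.06)&(P[...,2]<.02)&(d>0)&(d<.25)
for lo in np.arange(-.06,.0,.006):
    b=m&(P[...,2]>=lo)&(P[...,2]<lo+.006);l=P[b&(u<320)];r=P[b&(u>320)]
    if len(l)>5 and len(r)>5: print(round(lo,3),len(l),len(r),'inner',l[:,1].max().round(4),r[:,1].min().round(4),'outer',l[:,1].min().round(4),r[:,1].max().round(4),'x',l[:,0].mean().round(4),r[:,0].mean().round(4))
E
```

```text
[[ 4.000e-04 -9.517e-01 -3.072e-01  7.810e-02]
 [ 1.000e+00  2.000e-04  4.000e-04 -3.000e-04]
 [-3.000e-04 -3.072e-01  9.517e-01 -1.422e-01]
 [ 0.000e+00  0.000e+00  0.000e+00  1.000e+00]]
-0.06 1225 1193 inner -0.0413 0.0406 outer -0.0734 0.0722 x 0.0102 0.0102
-0.054 772 778 inner -0.0424 0.0417 outer -0.0614 0.0601 x 0.0076 0.0076
-0.048 822 796 inner -0.0425 0.0417 outer -0.0566 0.0565 x 0.0058 0.0058
-0.042 858 872 inner -0.0424 0.0416 outer -0.057 0.0561 x 0.004 0.004
-0.036 757 748 inner -0.0424 0.0419 outer -0.0567 0.0564 x 0.0039 0.004
-0.03 666 692 inner -0.0422 0.0419 outer -0.0571 0.0561 x 0.004 0.004
-0.024 553 552 inner -0.0425 0.0418 outer -0.0566 0.0553 x 0.0039 0.0039
-0.018 280 272 inner -0.0426 0.0419 outer -0.054 0.0491 x 0.0016 0.0016
```

Call:
arm_command(
  deltas=[
    {"turn": [0,0,0],"slide": [-0.08,-0.14,3],"hand": 100},
    {"turn": [0,0,0],"slide": [0,0,4],"hand": 100},
    {"turn": [0,0,0],"slide": [0,0,3],"hand": 100},
    {"turn": [0,0,0],"slide": [0,0,1],"hand": 100},
    {"turn": [0,0,0],"slide": [0,0,0],"hand": 100},
  ],
)

```text
time: 4.6
position: [0.5658, 0.2021, 0.0932]
eef_rot: [-2.064, -2.368, 0.001]
force: [-0.8, 0.1, 0.2]
finger_gap: 0.998
```

```bash
python3 - <<'E'
from h import *
s=telemetry.read_state();print(s['time'],s['position'],s['force']);Rm=R.from_rotvec(s['eef_rot']).as_matrix();print(Rm)
shot('wrist','wr2')
k=load('wr2');P=cloud(k);X,Y,Z=P[...,0],P[...,1],P[...,2]
reg=(X>.52)&(X<.60)&(Y>.155)&(Y<.24)
for nm,lo,hi in(('rib',.058,.075),('cover',.0345,.045)):
    m=(reg&(Z>lo)&(Z<hi)).astype(np.uint8);N,L,S,C=cv2.connectedComponentsWithStats(m)
    for i in range(1,N):
        if S[i,4]>60: rect(nm+str(C[i].round()),P[L==i]); print('tool',((P[L==i].min(0)+P[L==i].max(0))/2-s['position'])@Rm)
E
```

```text
4.6 [0.56576775 0.20206527 0.09315447] [-0.84388205  0.10874279  0.20637445]
[[-1.36508456e-01  9.90638618e-01 -7.54390682e-04]
 [ 9.90638906e-01  1.36508406e-01 -1.17385286e-04]
 [-1.33057277e-05 -7.63352843e-04 -9.99999709e-01]]
rib[320. 280.] 2352 c [565.5 200.7] size [11.9 46.5] ang 7.6 med [565.1 203.6  66.4]
tool [-0.00144468 -0.00046095  0.02991783]
cover[320. 254.] 8845 c [565.5 200.4] size [50.3 70.8] ang 7.9 med [562.1 206.6  36.7]
tool [-0.00149114 -0.00046935  0.05350565]
```

View pics/wr2.png

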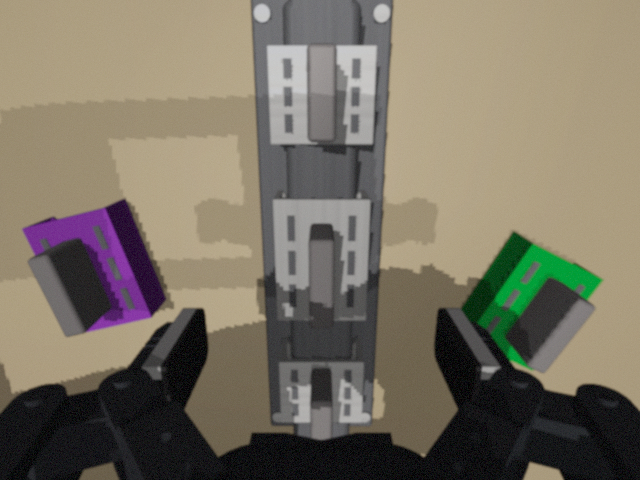

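Call:
arm_command(
  deltas=[
    {"turn": [0,0,0],"slide": [-0.14,0,2],"hand": 100},
    {"turn": [0,0,0],"slide": [0,0,2],"hand": 60},
    {"turn": [0,0,0],"slide": [0,0,1.3],"hand": 50},
    {"turn": [0,0,0],"slide": [0,0,0],"hand": 35},
    {"turn": [0,0,0],"slide": [0,0,0],"hand": 30},
  ],
)

```text
time: 5.28
position: [0.5663, 0.2013, 0.0404]
eef_rot: [2.063, 2.369, 0.0]
force: [0.3, 0.1, 0.3]
finger_gap: 0.299
```

```bash
python3 - <<'E'
from h import *
s=telemetry.read_state();print(s['time'],s['position'],s['force'],s['finger_gap'])
shot('wrist','wr3')
E
```

```text
5.275 [0.56626564 0.20132208 0.04037728] [0.25105895 0.14833065 0.32026098] 0.29941280575021145
```

View pics/wr3.png

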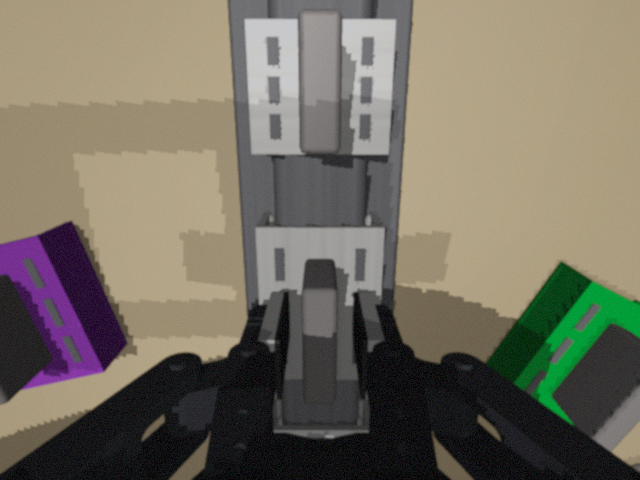

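The pads' inner edges at x≈287 and 354 straddle the rib (303–337) evenly. I'll close now.

Call:
arm_command(
  deltas=[
    {"turn": [0,0,0],"slide": [0,0,0],"hand": 5},
    {"turn": [0,0,0],"slide": [0,0,0],"hand": 0},
    {"turn": [0,0,0],"slide": [0,0,0],"hand": 0},
    {"turn": [0,0,0],"slide": [0,0,0],"hand": 0},
  ],
)

```text
time: 5.82
position: [0.5664, 0.2014, 0.0412]
eef_rot: [2.062, 2.369, 0.001]
force: [-1.9, 0.2, 5.7]
finger_gap: 0.128
```

Call:
arm_command(
  deltas=[
    {"turn": [0,0,0],"slide": [0,0,-0.2],"hand": 0},
    {"turn": [0,0,0],"slide": [0,0,-0.3],"hand": 0},
    {"turn": [0,0,0],"slide": [0,0,-0.4],"hand": 0},
    {"turn": [0,0,0],"slide": [0,0,-0.4],"hand": 0},
  ],
)

```text
time: 6.32
position: [0.5664, 0.2013, 0.054]
eef_rot: [2.063, 2.369, 0.001]
force: [0.5, -0.2, -0.2]
finger_gap: 0.132
```

```bash
python3 - <<'E'
from h import *
s=telemetry.read_state();print(s['time'],s['position'],s['force'],s['torque'],s['finger_gap'])
shot('side','s4');shot('wrist','wr4')
cv2.imwrite('pics/s4c.png',cv2.resize(load('s4')['img'][230:380,250:400],None,fx=4,fy=4,interpolation=2)[:,:,::-1])
E
```

```text
6.325 [0.56642013 0.2012658  0.05401711] [ 0.48170056 -0.22443522 -0.17269889] [1.72259201e-02 9.20030061e-05 4.37167073e-02] 0.13239970924279149
```

View pics/s4c.png

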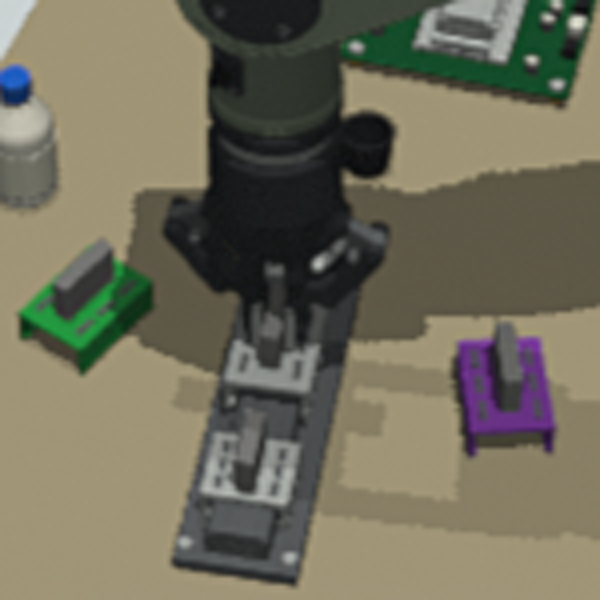

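View pics/wr4.png

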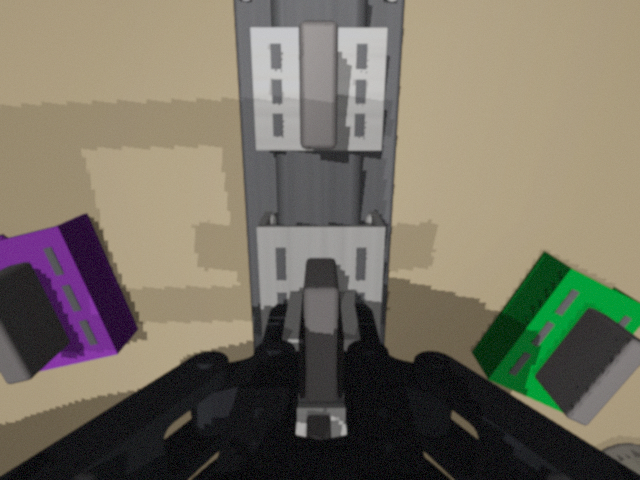

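The cover's far edge is still at row ≈226 while the neighbours have shrunk, so it has come off with the gripper. I'll lift it clear.

Call:
arm_command(
  deltas=[
    {"turn": [0,0,0],"slide": [0,0,-1],"hand": 0},
    {"turn": [0,0,0],"slide": [0,0,-2],"hand": 0},
    {"turn": [0,0,0],"slide": [0,0,-3],"hand": 0},
    {"turn": [0,0,0],"slide": [0,0,-4],"hand": 0},
    {"turn": [0,0,0],"slide": [0,0,-2],"hand": 0},
  ],
)

```text
time: 7.05
position: [0.5679, 0.2016, 0.1781]
eef_rot: [2.06, 2.366, 0.008]
force: [-0.3, -1.4, -1.2]
finger_gap: 0.129
```

Call:
arm_command(
  deltas=[
    {"turn": [0,0,0],"slide": [0,0,0],"hand": 0},
    {"turn": [0,0,0],"slide": [0,0,0],"hand": 0},
  ],
)

```text
time: 7.3
position: [0.5654, 0.2011, 0.1729]
eef_rot: [-2.063, -2.369, 0.001]
force: [-0.3, 0.2, -1.9]
finger_gap: 0.129
```

```bash
python3 - <<'E'
from h import *
s=telemetry.read_state();print(s['time'],s['position'],s['force'],s['torque'],s['finger_gap'])
H=np.array(cams.read_camera('wrist')['hand_eye'])
shot('wrist','wr5');k=load('wr5');d=k['d'];h,w=d.shape;u,v=np.meshgrid(np.arange(w),np.arange(h))
P=np.stack([(u-k['cx'])/k['f']*d,(v-k['cy'])/k['f']*d,d],-1)@H[:3,:3].T+H[:3,3]
b=(k['img'].min(-1)>100)
for nm,lo,hi in(('rib',-.035,-.02),('cover',-.003,.008)):
    m=((P[...,2]>lo)&(P[...,2]<hi)&(abs(P[...,1])<(.04 if nm=='cover' else .006))&(P[...,0]<.06)).astype(np.uint8)
    if nm=='cover': m&=b
    q=P[m>0];
    if len(q): rect(nm,q);print(q.min(0),q.max(0))
q=P[(P[...,2]>-.003)&(P[...,2]<.010)&b&(abs(P[...,1])<.035)]
A=np.c_[q[:,:2],np.ones(len(q))];print('plane',np.linalg.lstsq(A,q[:,2],rcond=None)[0])
shot('side','s5')
E
```

```text
7.3 [0.56540917 0.2010867  0.1729462 ] [-0.33650738  0.24754911 -1.91674783] [ 0.02335601 -0.02063252 -0.0019609 ] 0.12926180595912543
rib 4124 c [-0.6 -0.1] size [46.8 12. ] ang 0.2 med [  3.   -0.2 -25.3]
[-0.02399976 -0.00598953 -0.03496811] [ 0.0228562   0.00597824 -0.02000275]
cover 6890 c [16.1 -0.5] size [50.5 37. ] ang 89.9 med [23.1 -2.9  4.6]
[-0.00238621 -0.02570046 -0.00295966] [0.03463657 0.02478707 0.00748617]
plane [0.00142024 0.00215964 0.00459078]
```

View pics/wr5.png

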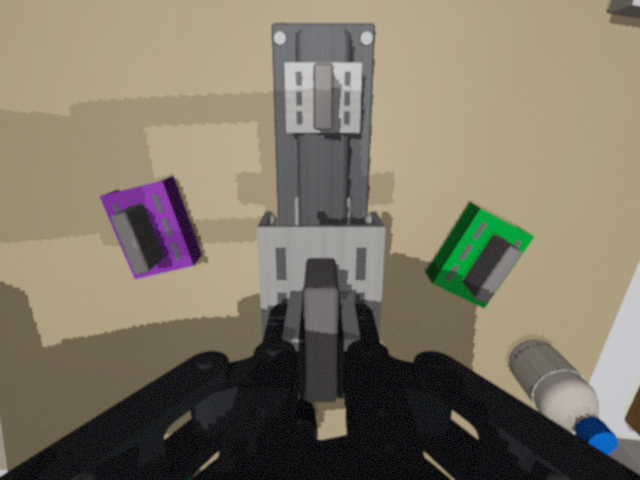

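View pics/s5.png

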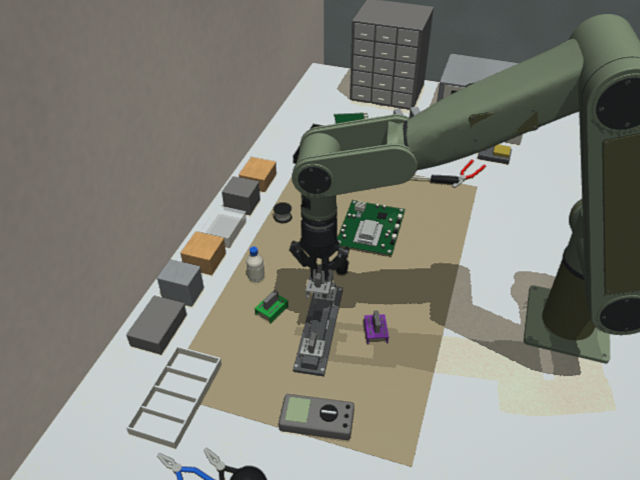

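The cover is held level, with tilt under 0.2°, the rib centred in the pads, and its top 4.6 mm past the TCP. Home should therefore be at TCP z ≈ 0.047. Now I'll carry it to the frame.

Call:
arm_command(
  deltas=[
    {"turn": [0,0,0],"slide": [-2.5,-0.5,0],"hand": 0},
    {"turn": [0,0,0],"slide": [-4.5,-1,0],"hand": 0},
    {"turn": [0,0,0],"slide": [-4.5,-1,0],"hand": 0},
    {"turn": [0,0,0],"slide": [-4.5,-1,0],"hand": 0},
    {"turn": [0,0,0],"slide": [-4.5,-1,0],"hand": 0},
  ],
)

```text
time: 8.07
position: [0.5487, -0.0093, 0.1722]
eef_rot: [-2.062, -2.368, 0.002]
force: [0.4, 0.2, -0.7]
finger_gap: 0.128
```

Call:
arm_command(
  deltas=[
    {"turn": [0,0,0],"slide": [-4.5,-1,0],"hand": 0},
    {"turn": [0,0,0],"slide": [-4.5,-1,0],"hand": 0},
    {"turn": [0,0,0],"slide": [-3.5,-0.7,0],"hand": 0},
    {"turn": [0,0,5.6],"slide": [-1.7,-0.2,0],"hand": 0},
    {"turn": [0,0,0],"slide": [0,0,0],"hand": 0},
  ],
)

```text
time: 8.7
position: [0.5398, -0.1536, 0.1722]
eef_rot: [-2.176, -2.263, 0.001]
force: [0.5, -0.7, -1.2]
finger_gap: 0.129
```

Call:
arm_command(
  deltas=[
    {"turn": [0,0,0],"slide": [0,0,0],"hand": 0},
    {"turn": [0,0,0],"slide": [0,0,0],"hand": 0},
  ],
)

```text
time: 8.95
position: [0.5403, -0.1515, 0.173]
eef_rot: [-2.173, -2.267, 0.0]
force: [0.3, -0.4, -1.4]
finger_gap: 0.126
```

```bash
cat > m.py <<'E'
from h import *
import sys
s=telemetry.read_state();Rm=R.from_rotvec(s['eef_rot']).as_matrix()
print(s['time'],s['position'],s['force'],s['torque'],s['finger_gap'],'yaw',np.degrees(np.arctan2(Rm[1,0],Rm[0,0])))
T=np.array([.5393,-.1525,.0466]);print('tool delta cm',(T-s['position'])@Rm*100, 'tilt',Rm[2])
E
python3 m.py; python3 -c "
from h import *
shot('wrist','wp1')"
```

```text
8.95 [ 0.54032128 -0.15153381  0.17297075] [ 0.33881332 -0.41507644 -1.44326883] [-0.00848973 -0.03401625 -0.01011476] 0.12614452914997132 yaw 92.42775165233088
tool delta cm [-0.09943638 -0.09851978 12.63708228] tilt [ 5.72146874e-04 -6.02101986e-04 -9.99999655e-01]
```

View pics/wp1.png

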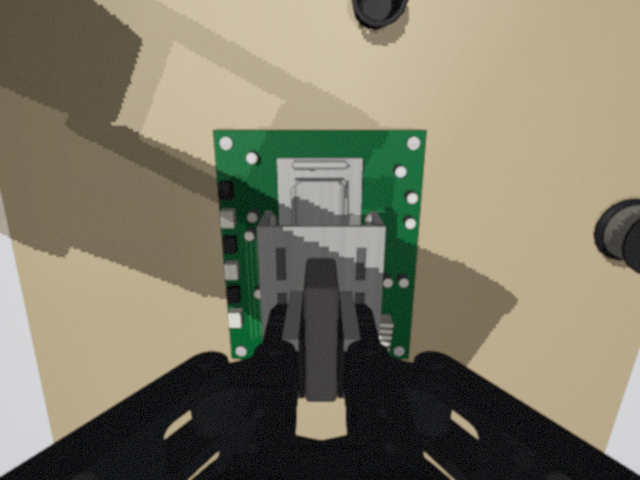

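Call:
arm_command(
  deltas=[
    {"turn": [0,0,0],"slide": [-0.1,-0.1,2],"hand": 0},
    {"turn": [0,0,0],"slide": [0,0,3],"hand": 0},
    {"turn": [0,0,0],"slide": [0,0,2.5],"hand": 0},
    {"turn": [0,0,0],"slide": [0,0,1],"hand": 0},
    {"turn": [0,0,0],"slide": [0,0,0],"hand": 0},
  ],
)

```text
time: 9.62
position: [0.5392, -0.1532, 0.0879]
eef_rot: [-2.175, -2.266, 0.001]
force: [0.4, -0.1, -0.2]
finger_gap: 0.126
```

Call:
arm_command(
  deltas=[
    {"turn": [0,0,0],"slide": [0,0,0],"hand": 0},
    {"turn": [0,0,0],"slide": [0,0,0],"hand": 0},
  ],
)

```text
time: 9.88
position: [0.5404, -0.1541, 0.0896]
eef_rot: [2.174, 2.264, 0.001]
force: [0.0, 0.3, -1.4]
finger_gap: 0.127
```

```bash
python3 m.py; python3 - <<'E'
from h import *
s=telemetry.read_state();Rm=R.from_rotvec(s['eef_rot']).as_matrix()
shot('wrist','wp2');shot('side','sp2');shot('scene','cp2')
k=load('wp2');P=(cloud(k)-s['position'])@Rm;zw=cloud(k)[...,2]
# flange & its bar rows: edges per image row in tool coordinates
b=k['img'].min(-1)>90
for nm,lo,hi in(('flange',.0145,.021),('top',.033,.041),('cover',.072,.086)):
    m=(zw>lo)&(zw<hi)&(abs(P[...,1])<.045)&(abs(P[...,0])<.075)
    if nm!='top': m&=b
    q=P[m]
    if len(q)<20: print(nm,len(q));continue
    L=[];
    for v in range(480):
        r=P[v][m[v]]
        if len(r)>20: L.append((r[:,0].mean(),r[:,1].min(),r[:,1].max()))
    L=np.array(L); w=L[:,2]-L[:,1];L=L[w>np.median(w)-.004]
    mid=(L[:,1]+L[:,2])/2
    print(nm,len(L),'mid y mm',np.median(mid)*1e3,'slope deg',np.degrees(np.polyfit(L[:,0],mid,1)[0]),'w',np.median(w)*1e3,'xrange',q[:,0].min()*1e3,np.percentile(q[:,0],99.5)*1e3,'z',np.median(q[:,2]))
for n,x,y in(('sp2',330,180),('cp2',225,220)):
    cv2.imwrite(f'pics/{n}c.png',cv2.resize(load(n)['img'][y:y+90,x:x+100],None,fx=6,fy=6,interpolation=2)[:,:,::-1])
E
```

```text
9.875 [ 0.54044664 -0.1540866   0.08961161] [ 9.18925281e-04  2.64348609e-01 -1.39506522e+00] [ 0.02511026 -0.01100388  0.02713422] 0.12655645027704585 yaw 92.31579532720428
tool delta cm [ 0.1678972  -0.11790339  4.30072229] tilt [-0.00110049  0.00226558 -0.99999683]
flange 42 mid y mm -1.7106014963722704 slope deg 0.8006617166118495 w 63.28035846410357 xrange -67.29890510405981 45.18356441492547 z 0.07297104612742313
top 20 mid y mm -1.5850519111585133 slope deg 0.3446157344987512 w 35.387393296279825 xrange 20.10942193453924 31.2931378966984 z 0.05327174916703922
cover 83 mid y mm -0.25186732807528156 slope deg 0.4432759635447807 w 49.33664502298568 xrange -12.99113372261639 34.41971726401248 z 0.004665255043077778
```

View pics/wp2.png

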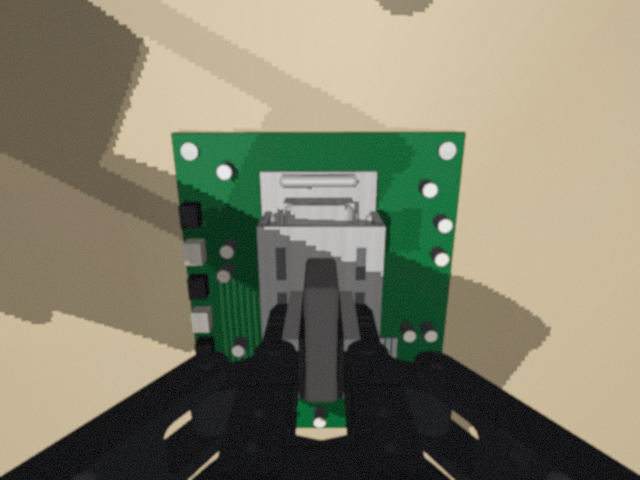

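View pics/cp2c.png

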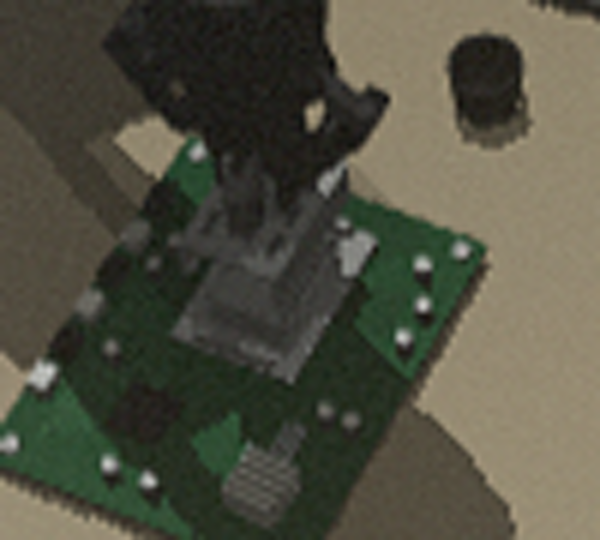

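Call:
arm_command(
  deltas=[
    {"turn": [0,0,0],"slide": [0.17,-0.12,0.6],"hand": 0},
    {"turn": [0,0,0],"slide": [0,0,0.6],"hand": 0},
    {"turn": [0,0,0],"slide": [0,0,0],"hand": 0},
    {"turn": [0,0,0],"slide": [0,0,0],"hand": 0},
    {"turn": [0,0,0],"slide": [0,0,0],"hand": 0},
  ],
)

```text
time: 10.65
position: [0.5384, -0.1522, 0.0764]
eef_rot: [2.176, 2.266, 0.0]
force: [-1.1, 0.7, -0.6]
finger_gap: 0.129
```

```bash
cat > m2.py <<'E'
from h import *
import sys
ps=[]
for i in range(4):
    s=telemetry.read_state();Rm=R.from_rotvec(s['eef_rot']).as_matrix()
    shot('wrist',sys.argv[1]);k=load(sys.argv[1]);P=(cloud(k)-s['position'])@Rm;zw=cloud(k)[...,2]
    T=np.array([.5393,-.1525,.0466]);ps.append((T-s['position'])@Rm*1e3)
    # fixed-in-tool geometry
    b=k['img'].min(-1)>90
    out=[]
    for nm,lo,hi in(('flange',.0125,.021),('top',.033,.041),('cover',None,None)):
        m=(abs(P[...,1])<.045)&(P[...,0]>.0)&(P[...,0]<.06)
        m&= (P[...,2]>0)&(P[...,2]<.009) if lo is None else (zw>lo)&(zw<hi)
        if nm!='top': m&=b
        L=[]
        for v in range(480):
            r=P[v][m[v]]
            if len(r)>20: L.append((r[:,1].min(),r[:,1].max()))
        if not L: continue
        L=np.array(L);w=L[:,1]-L[:,0];L=L[w>np.percentile(w,75)-.002]
        out.append((nm,len(L),round(np.median(L.mean(1))*1e3,2),round(np.median(w)*1e3,1),round(np.percentile(P[m][:,0],99.5)*1e3,1)))
    print(out)
print('tool delta mm',np.round(ps,2),s['force'],s['time'],np.degrees(np.arctan2(Rm[1,0],Rm[0,0])),Rm[2])
E
python3 m2.py wp3
```

```text
[('flange', 36, np.float64(0.48), np.float64(64.3), np.float64(43.1)), ('top', 6, np.float64(0.26), np.float64(33.9), np.float64(29.3)), ('cover', 80, np.float64(-0.29), np.float64(49.4), np.float64(34.4))]
[('flange', 36, np.float64(0.36), np.float64(64.4), np.float64(43.1)), ('top', 8, np.float64(0.43), np.float64(35.0), np.float64(29.3)), ('cover', 80, np.float64(-0.27), np.float64(49.3), np.float64(34.4))]
[('flange', 33, np.float64(0.48), np.float64(64.5), np.float64(43.1)), ('top', 9, np.float64(0.45), np.float64(34.6), np.float64(29.3)), ('cover', 80, np.float64(-0.29), np.float64(49.3), np.float64(34.4))]
[('flange', 36, np.float64(0.44), np.float64(64.4), np.float64(43.1)), ('top', 7, np.float64(0.41), np.float64(34.6), np.float64(29.3)), ('cover', 80, np.float64(-0.27), np.float64(49.4), np.float64(34.4))]
tool delta mm [[-0.38  0.85 29.84]
 [-0.38  0.86 29.88]
 [-0.38  0.87 29.89]
 [-0.38  0.88 29.89]] [-0.21720364 -0.05364922  0.14498257] 10.8 92.30943172540404 [-1.77671300e-04  3.82602557e-04 -9.99999911e-01]
```

View pics/wp3.png

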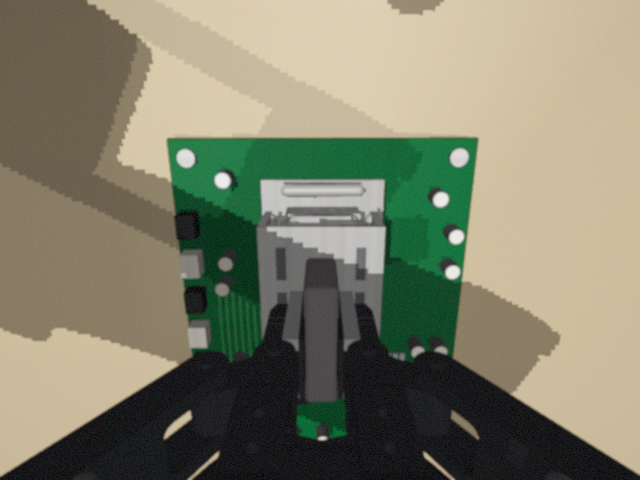

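Call:
arm_command(
  deltas=[
    {"turn": [0,0,0],"slide": [-0.03,0.08,0.3],"hand": 0},
    {"turn": [0,0,0],"slide": [0,0,0.2],"hand": 0},
    {"turn": [0,0,0],"slide": [0,0,0],"hand": 0},
    {"turn": [0,0,0],"slide": [0,0,0],"hand": 0},
    {"turn": [0,0,0],"slide": [0,0,0],"hand": 0},
  ],
)

```text
time: 11.48
position: [0.5391, -0.1524, 0.0714]
eef_rot: [2.176, 2.266, 0.0]
force: [-0.1, -0.2, -0.5]
finger_gap: 0.129
```

```bash
python3 m2.py wp4
```

```text
[('flange', 34, np.float64(-0.25), np.float64(64.4), np.float64(43.3)), ('top', 6, np.float64(-0.33), np.float64(34.1), np.float64(29.5)), ('cover', 80, np.float64(-0.32), np.float64(49.4), np.float64(34.4))]
[('flange', 36, np.float64(-0.29), np.float64(64.3), np.float64(43.3)), ('top', 5, np.float64(-0.04), np.float64(33.2), np.float64(29.5)), ('cover', 80, np.float64(-0.28), np.float64(49.4), np.float64(34.4))]
[('flange', 35, np.float64(-0.37), np.float64(64.4), np.float64(43.3)), ('top', 6, np.float64(-0.29), np.float64(33.6), np.float64(29.5)), ('cover', 80, np.float64(-0.29), np.float64(49.4), np.float64(34.4))]
[('flange', 36, np.float64(-0.2), np.float64(64.1), np.float64(43.3)), ('top', 6, np.float64(-0.19), np.float64(34.0), np.float64(29.5)), ('cover', 80, np.float64(-0.3), np.float64(49.4), np.float64(34.4))]
tool delta mm [[-0.14  0.2  24.76]
 [-0.16  0.2  24.75]
 [-0.16  0.19 24.76]
 [-0.13  0.2  24.77]] [-0.26914478  0.60529488 -0.68584384] 11.625 92.30957201538953 [-7.30424320e-05  1.50962770e-04 -9.99999986e-01]
```

Cover and frame now agree to within 0.1–0.2 mm across and about 0.2–0.4 mm along. I'll go down over the bar, stopping short of the rollers.

Call:
arm_command(
  deltas=[
    {"turn": [0,0,0],"slide": [0,0,0.3],"hand": 0},
    {"turn": [0,0,0],"slide": [0,0,0.4],"hand": 0},
    {"turn": [0,0,0],"slide": [0,0,0.3],"hand": 0},
    {"turn": [0,0,0],"slide": [0,0,0.3],"hand": 0},
    {"turn": [0,0,0],"slide": [0,0,0],"hand": 0},
  ],
)

```text
time: 12.3
position: [0.5387, -0.1522, 0.0578]
eef_rot: [-2.176, -2.265, 0.0]
force: [-0.5, -0.1, -0.5]
finger_gap: 0.125
```

```bash
python3 m2.py wp5
```

```text
[('flange', 35, np.float64(0.19), np.float64(64.4), np.float64(43.1)), ('top', 1, np.float64(-0.5), np.float64(49.9), np.float64(34.5)), ('cover', 80, np.float64(-0.32), np.float64(49.5), np.float64(34.4))]
[('flange', 33, np.float64(-0.02), np.float64(64.4), np.float64(43.2)), ('top', 2, np.float64(-0.58), np.float64(49.0), np.float64(34.6)), ('cover', 80, np.float64(-0.37), np.float64(49.6), np.float64(34.4))]
[('flange', 29, np.float64(-0.31), np.float64(64.6), np.float64(43.3)), ('top', 2, np.float64(-0.47), np.float64(49.2), np.float64(34.5)), ('cover', 80, np.float64(-0.39), np.float64(49.6), np.float64(34.4))]
[('flange', 30, np.float64(-0.28), np.float64(64.5), np.float64(43.3)), ('top', 2, np.float64(-0.42), np.float64(49.6), np.float64(34.6)), ('cover', 80, np.float64(-0.38), np.float64(49.6), np.float64(34.4))]
tool delta mm [[-0.35  0.57 11.24]
 [-0.27  0.38 11.46]
 [-0.17  0.24 11.67]
 [-0.12  0.15 11.76]] [-0.46941965  0.18222724 -0.5639026 ] 12.45 92.31222840514127 [-9.63795258e-05  2.09551079e-04 -9.99999973e-01]
```

View pics/wp5.png

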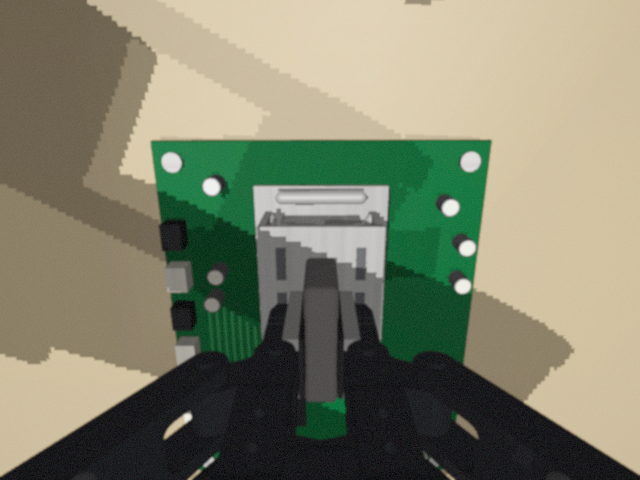

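The cover is straddling the bar with no contact force. Now I'll press it.

Call:
arm_command(
  deltas=[
    {"turn": [0,0,0],"slide": [0,0,0.2],"hand": 0},
    {"turn": [0,0,0],"slide": [0,0,0.2],"hand": 0},
    {"turn": [0,0,0],"slide": [0,0,0.2],"hand": 0},
    {"turn": [0,0,0],"slide": [0,0,0.1],"hand": 0},
  ],
)

```text
time: 13.0
position: [0.5401, -0.1529, 0.0531]
eef_rot: [2.174, 2.265, 0.001]
force: [-1.5, -0.0, 7.6]
finger_gap: 0.131
```

Call:
arm_command(
  deltas=[
    {"turn": [0,0,0],"slide": [0,0,0.2],"hand": 0},
    {"turn": [0,0,0],"slide": [0,0,0.2],"hand": 0},
    {"turn": [0,0,0],"slide": [0,0,0],"hand": 0},
  ],
)

```text
time: 13.38
position: [0.539, -0.1521, 0.0467]
eef_rot: [-2.176, -2.265, -0.001]
force: [2.3, -0.3, -3.1]
finger_gap: 0.129
```

```bash
python3 m2.py wp6
```

```text
[('flange', 34, np.float64(-0.22), np.float64(64.7), np.float64(43.1)), ('top', 1, np.float64(-0.53), np.float64(49.7), np.float64(34.6)), ('cover', 80, np.float64(-0.4), np.float64(49.6), np.float64(34.4))]
[('flange', 33, np.float64(-0.15), np.float64(64.6), np.float64(43.1)), ('top', 1, np.float64(-0.37), np.float64(49.6), np.float64(34.5)), ('cover', 80, np.float64(-0.39), np.float64(49.6), np.float64(34.4))]
[('flange', 31, np.float64(-0.07), np.float64(64.5), np.float64(43.1)), ('top', 1, np.float64(-0.54), np.float64(49.5), np.float64(34.6)), ('cover', 80, np.float64(-0.35), np.float64(49.6), np.float64(34.4))]
[('flange', 34, np.float64(-0.22), np.float64(64.6), np.float64(43.1)), ('top', 1, np.float64(-0.46), np.float64(49.7), np.float64(34.6)), ('cover', 80, np.float64(-0.36), np.float64(49.6), np.float64(34.4))]
tool delta mm [[-0.37  0.26  0.11]
 [-0.38  0.25  0.11]
 [-0.38  0.27  0.12]
 [-0.38  0.25  0.14]] [ 2.46225692  0.0428198  -3.3528048 ] 13.525 92.30915552287352 [ 3.80728136e-04 -6.21154419e-06 -9.99999928e-01]
```

It snapped: the force dropped and z is at home. I'll add pressing force in small steps.

Call:
arm_command(
  deltas=[
    {"turn": [0,0,0],"slide": [0,0,0.1],"hand": 0},
    {"turn": [0,0,0],"slide": [0,0,0.1],"hand": 0},
    {"turn": [0,0,0],"slide": [0,0,0],"hand": 0},
  ],
)

```text
time: 13.95
position: [0.539, -0.1523, 0.0462]
eef_rot: [-2.176, -2.266, 0.0]
force: [-1.5, 0.5, 5.3]
finger_gap: 0.132
```

Call:
arm_command(
  deltas=[
    {"turn": [0,0,0],"slide": [0,0,0.1],"hand": 0},
    {"turn": [0,0,0],"slide": [0,0,0],"hand": 0},
  ],
)

```text
time: 14.2
position: [0.539, -0.1523, 0.0461]
eef_rot: [-2.176, -2.266, 0.0]
force: [-5.4, 2.7, 11.3]
finger_gap: 0.126
```

Call:
arm_command(
  deltas=[
    {"turn": [0,0,0],"slide": [0,0,0.1],"hand": 0},
    {"turn": [0,0,0],"slide": [0,0,0.1],"hand": 0},
    {"turn": [0,0,0],"slide": [0,0,0.05],"hand": 0},
    {"turn": [0,0,0],"slide": [0,0,0],"hand": 0},
    {"turn": [0,0,0],"slide": [0,0,0],"hand": 0},
  ],
)

```text
time: 14.82
position: [0.5391, -0.1523, 0.0461]
eef_rot: [-2.175, -2.266, 0.001]
force: [-10.8, 5.1, 25.4]
finger_gap: 0.13
```

```bash
python3 m2.py wp7; python3 - <<'E'
from h import *
s=telemetry.read_state();print(s['force'],s['torque'],s['position'],s['finger_gap'],s['time'])
Rm=R.from_rotvec(s['eef_rot']).as_matrix()
k=load('wp7');W=cloud(k);P=(W-s['position'])@Rm;b=k['img'].min(-1)>90
for nm,lo,hi in(('covertop',.038,.048),('flange',.0145,.020)):
    m=b&(abs(P[...,1])<.024 if nm=='covertop' else abs(P[...,1])<.03)&(P[...,0]>(0 if nm=='covertop' else .036))&(P[...,0]<.046)&(W[...,2]>lo)&(W[...,2]<hi);q=W[m]
    t=P[m];A=np.c_[t[:,:2],np.ones(len(t))];print(nm,len(q),'z mm',np.median(q[:,2])*1e3,'slopes',np.linalg.lstsq(A,q[:,2],rcond=None)[0])
shot('scene','ce');shot('side','se')
for n,x,y in(('se',320,170),('ce',215,215)):
    cv2.imwrite(f'pics/{n}c.png',cv2.resize(load(n)['img'][y:y+100,x:x+110],None,fx=5.5,fy=5.5,interpolation=2)[:,:,::-1])
E
```

```text
[('flange', 35, np.float64(-0.22), np.float64(64.5), np.float64(43.3)), ('top', 9, np.float64(-0.31), np.float64(48.2), np.float64(34.5)), ('cover', 80, np.float64(-0.41), np.float64(49.6), np.float64(34.4))]
[('flange', 35, np.float64(-0.12), np.float64(64.4), np.float64(43.3)), ('top', 14, np.float64(-0.68), np.float64(47.1), np.float64(34.5)), ('cover', 80, np.float64(-0.41), np.float64(49.6), np.float64(34.4))]
[('flange', 35, np.float64(-0.13), np.float64(64.5), np.float64(43.3)), ('top', 13, np.float64(-0.3), np.float64(47.9), np.float64(34.5)), ('cover', 80, np.float64(-0.41), np.float64(49.6), np.float64(34.5))]
[('flange', 30, np.float64(-0.05), np.float64(64.7), np.float64(43.3)), ('top', 14, np.float64(-0.29), np.float64(47.5), np.float64(34.5)), ('cover', 80, np.float64(-0.39), np.float64(49.6), np.float64(34.4))]
tool delta mm [[-0.16  0.2  -0.51]
 [-0.15  0.18 -0.52]
 [-0.19  0.21 -0.54]
 [-0.14  0.19 -0.52]] [-9.64380839  4.55854284 25.66665105] 14.975 92.33290867123961 [-4.00055305e-05 -7.96624575e-04 -9.99999682e-01]
[-10.22592352   4.39671968  26.26250069] [0.74347315 1.64155446 0.01495942] [ 0.5390955  -0.15233844  0.04607405] 0.13231474221285577 15.025
covertop 6910 z mm 41.561587361906014 slopes [-0.0053103  -0.00022931  0.04165965]
flange 1105 z mm 16.566414672609582 slopes [-0.01123395 -0.00198596  0.0171355 ]
```

View pics/cec.png

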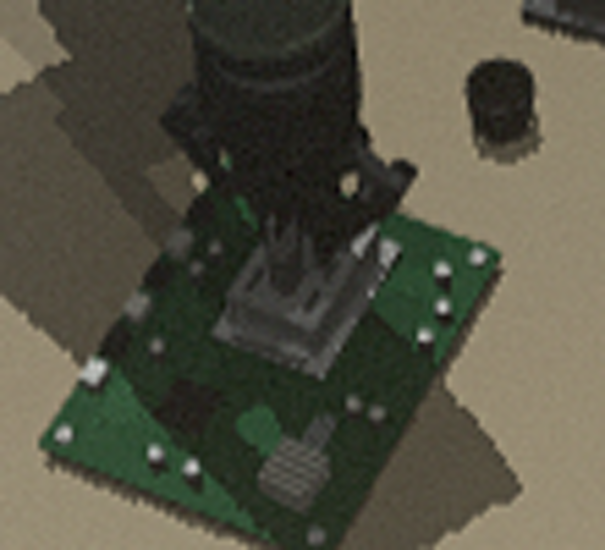

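View pics/se.png

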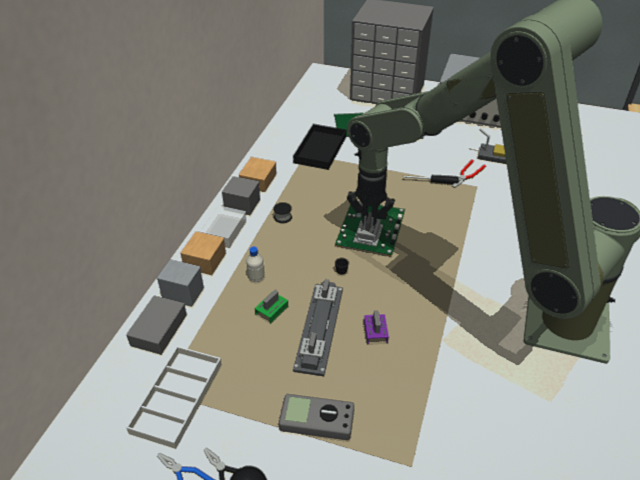

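View pics/wp7.png

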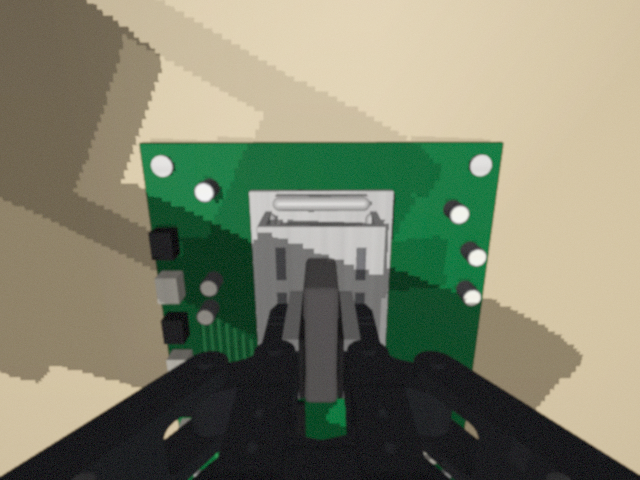

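Cover top minus flange is 25.0 mm, so it is seated at the visible end. There is some sideways load (−10, +4.5 N), so I'll relax that a little and check the cover's tilt against earlier frames.

Call:
arm_command(
  deltas=[
    {"turn": [0,0,0],"slide": [0.05,-0.1,0],"hand": 0},
    {"turn": [0,0,0],"slide": [0,0,0.05],"hand": 0},
    {"turn": [0,0,0],"slide": [0,0,0],"hand": 0},
    {"turn": [0,0,0],"slide": [0,0,0],"hand": 0},
  ],
)

```text
time: 15.62
position: [0.5391, -0.1523, 0.0461]
eef_rot: [2.175, 2.265, 0.0]
force: [-9.6, 2.8, 24.8]
finger_gap: 0.124
```

```bash
python3 - <<'E'
from h import *
s=telemetry.read_state();print(s['force'],s['torque'],s['position'],s['finger_gap'],s['time'])
H=np.array(cams.read_camera('wrist')['hand_eye']);shot('wrist','wp8')
for n in('wr5','wp3','wp5','wp6','wp7','wp8'):
    k=load(n);d=k['d'];h,w=d.shape;u,v=np.meshgrid(np.arange(w),np.arange(h))
    P=np.stack([(u-k['cx'])/k['f']*d,(v-k['cy'])/k['f']*d,d],-1)@H[:3,:3].T+H[:3,3]
    m=(k['img'].min(-1)>90)&(abs(P[...,1])<.022)&(P[...,0]>.005)&(P[...,0]<.033)&(P[...,2]>0)&(P[...,2]<.009);q=P[m]
    print(n,len(q),np.linalg.lstsq(np.c_[q[:,:2],np.ones(len(q))],q[:,2],rcond=None)[0].round(5))
E
```

```text
[-9.60904812  2.75145057 24.84370151] [0.70131558 1.51250406 0.0160321 ] [ 0.5390864  -0.15232226  0.04607906] 0.1238149663876363 15.625
wr5 5286 [0.00118 0.0029  0.00456]
wp3 5262 [-0.00195  0.00188  0.00461]
wp5 5320 [-0.00171  0.00017  0.00463]
wp6 5348 [ 0.00049 -0.00069  0.00457]
wp7 5358 [-0.0018  -0.00078  0.00454]
wp8 5355 [-0.00433  0.00019  0.00457]
```

```bash
python3 - <<'E'
from h import *
from bench import hand_in
P=cloud(load('se'));X,Y,Z=P[...,0],P[...,1],P[...,2]
m=((X>.45)&(X<.68)&(Y>.05)&(Y<.36)&(Z>.055)&(Z<.08)).astype(np.uint8);N,L,S,C=cv2.connectedComponentsWithStats(m)
for i in range(1,N):
    if S[i,4]>12: rect('rib',P[L==i])
s=telemetry.read_state();print(s['time'],s['force'],s['position'])
print(hand_in())
E
```

```text
rib 78 c [577.  117.9] size [11.9 44. ] ang 6.6 med [575.9 121.8  67.4]
rib 99 c [554.5 285.6] size [12.9 43.5] ang 7.2 med [554.  290.5  66.9]
15.725 [-9.28926251  4.39234809 24.9772528 ] [ 0.53908659 -0.15232862  0.04608076]
the job is handed in; nothing more can be done
None
```

I pulled the long cover (the middle one of three on the rail) straight up and carried it to the board. I pressed it over the shield frame until it snapped, and handed in at 15.7 s with the fingers still gripping and pressing.

**Last checks:**
- **Seating:** the cover top is 25.0 mm above the flange, as it should be, and the TCP is at z = 0.0461 against about 0.0466 predicted for home.
- **Level:** the cover's tilt is within measurement noise (about 0.2°). I could only measure height at the end the wrist camera sees; the far end rests on this level reading.
- **Alignment:** the cover is centred on the frame to about 0.3 mm.
- **Pressing force:** about 25 N downward and steady. About 10 N of sideways push remains; a small correction hardly reduced it.
- **Everything else:** both short covers measure within about 3 mm of their starting positions. I checked the other items only by eye, and none looked moved.

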